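# Load a sample carrier onto the sloped feed rail

## Robot

A 6-joint arm with a two-finger parallel gripper is mounted at the origin on a cart in front of the work surface, level with it; the furniture and walls round the work are solid. World frame = base frame: x ahead of the robot, y to its left, z up, the work surface at z = 0. Lengths are in m, angles in rad, forces in N, time in s.
With the tool pointing down it reaches from about 0.3 to 0.875 m from the base axis. Payload 6.4 kg.
Tool frame: the origin (TCP) lies at the very end of the fingers, on their centre line; the grasp point (between the pads) lies 19 mm behind it; x points along the fingers, z is the direction in which the jaws open and shut, and the axes are right-handed (so a half turn about x gives the same grasp; the last joint's range is limited). The gripper opens to 88 mm and grips with 3 to 60 N. Pads are 18 mm wide; open, the fingers measure 123 mm over their backs; the gripper's body (75 mm by 187 mm) begins 45 mm behind the grasp point.
Start: joints at [-1.397, 0.181, 1.607, -0, 1.354, -0.206], TCP at [0.213, -0.534, 0.239] pointing down, gripper open.
Joint ranges: [-2.99, 2.99], [-0.89, 2.07], [0.3, 2.58], [-1.14, 4.28], [0, 2.63], [-3.12, 3.12]. Speed limits (rad/s): [2.57, 2.57, 3.01, 3.14, 3.14, 3.14].

## Interface

Orientations are given as a unit quaternion [w, x, y, z].
In Python, from station import manip, cams, job_done gives the robot as it stands.
- The arm moves only by the shell command python3 -m pendant 'ROWS' [FORCE]. ROWS is JSON, a list of rows, each a list of 3 entries, a list of its own where there are three numbers: the opening, from 0 (shut) to 1 (fully open), then the shift along the tool's x, y, z in m, then the turn, a rotation vector about the tool's x, y, z in degrees. A call has 1 to 5 rows; each row shifts and turns the commanded pose from where the row before left it, along the tool's axes as they then stand; what a row does not reach is not made up. A row lasts 1/8 s, in which the tool goes at most 62.5 mm and 10.7 degrees, less where a joint would pass 70% of its speed; a pose out of reach is approached as far as the arm can. A call with a gripper value outside its range is refused whole. The fingers move at their own pace and stop on an object; FORCE is the grip in N (left out, the last holds). Time passes only in rows, so rows that do not move let the fingers close. It gives the time, the measured TCP pose, the force and the opening at its end, in the units of the state.
- manip.read_state(): the state, without advancing time (a new reading comes with each control period).
- cams.capture(name): name is "scene" or "top"; returns a dict with "img" (420x560x3 uint8, blue, green, red), "vertical_fov" (degrees; the focal length in pixels is half the picture's height over the tangent of half this angle, whatever the lens; pixels are square), "cx", "cy" (the principal point, pixels), "D" ([k1, k2, p1, p2, k3] as OpenCV has them; the pictures are not rectified), "world_to_cam" (4x4, takes a point from world to camera coordinates). Camera axes: x right, y down, z forward; pixel columns grow to the right and rows downward; lengths in m; the calibration is good to about 2 mm. A picture is of the moment at which its call begins. There is no depth.
- job_done(): hands the job in, once; it reports no verdict.
The state is a dict: "time": time; "joint_positions": joint angles; "dq": joint speeds; "tau": joint torques, N m; "position": TCP position; "ee_rot": TCP orientation; "force": force on the tool from outside, world axes, zero at the start; "wrist_torque": the same for the moment, N m; "grip_width": finger opening in m.
Only numpy, scipy, OpenCV 4.12 (cv2) and the standard library are available. Lean on these libraries where they do the work, as an engineer would, in place of code of your own. Each camera call takes 0.05 s, during which the arm holds its last target. There are 200 camera calls.

## Task

Hook the wheeled sample carrier onto the upper part of the sloped rail, lowering it gently until its wheels bear on the rail while you still hold it. Keeping hold of it and its wheels on the rail, without leaning hard on it, push it down the rail right through the sprung gate, then let go just past the gate so that it runs by itself to the end stop, with the gate swung shut behind it. Do not disturb the small things standing loose on the bench.

Things in the scene. Friction and masses are not known exactly. Their poses are not given: they have to be found in the camera images.
- carrier: Loose carrier, 64x70x198 mm, 0.22-0.33 kg. Origin: centre of underside, z up. A tray with a fixed brown vial (top at z=55 mm), a 5 mm upright on the -x side (x=-25 to -30), a top plate (z=148 to 154, y=-35 to 35), two wheels under it. A hook open to its +x: the rail enters there between vial and wheels (55 mm of room up to the flanges). Hung, its x points along the stand's +x.
- carrier_grip (a point): Where to grip: inside the black grip block on the carrier's top, 16 mm (x) by 30 mm (y), z=154 to 198 mm over the carrier's origin. The point lies 184 mm straight above that origin; axes as the carrier's. Behind it a big solid monitor screen, its lower edge 0.16 m above the bench, runs from world x=0.61, y=0 to x=0.72, y=-0.53 m: keep hand and arm in front of it.
- carrier_wheels (a point): Lowest line of the two wheel treads, midway between the wheels, 116 mm above the carrier's origin. Wheels in a row along y (axles along x at y=-18, +18 mm), tread radius 11 mm, 16 mm wide between flanges that reach 5.5 mm lower. Wheels are slippery plastic.
- carrier_cheek (a point): Middle of the cheek plate beside the wheels on the carrier's +x side, at x=15, z=139 mm of the carrier: 7 mm thick (x), 70 mm long (y), 18 mm high, ends rounded. This is what meets the gate.
- stand: Fixed rail stand; origin: centre of underside of its base plate 60x460x12 mm, z up. Over it at x=0 a steel bar, 10 mm wide, 14 high, runs along y from +0.215 to -0.215 m, falling 6 degrees towards -y, on one post at each end (y=+0.205, -0.215), the space below free. Its height was set by hand and is not measured: at y=+0.12 m its top is 175 to 205 mm above the bench; find it by touch or sight.
- load_foot (a point): Point on top of the base plate (12 mm above the bench) straight below the loading place: stand y=+0.12 m, x=0. The carrier may be set on the bar with its wheels' middle at y=+0.09 to +0.15 m. It comes in from the stand's -x side, moving to +x. Axes as the stand's.
- stop_foot (a point): Point on top of the base plate straight below where the carrier's origin comes to rest at the end stop: stand y=-0.157 m, x=0 (it hangs square to the bar, so 12 mm up-rail of the wheels). The stop is an upright plate 46 mm high at the bar's lower end, rubber face at y=-0.2075 m. Axes as the stand's.
- gate (a joint): Sprung gate: 8 mm steel finger 23 mm above the bar on an upright pivot at stand x=+56, y=+40 mm; shut (0 rad) it points to -x, its tip at x=+6 mm. Pushed, it swings only towards the stop, to 1.4 rad; spring 0.055 N m + 0.10 per rad. Needs 1 to 4 N along the bar; from 0.7 rad it slides on the cheek, pressing it to -x with up to 8 N. It snaps shut when the cheek's rear end is 30 mm past the pivot.
- timer: Small white desk timer, 44 x 64 x 33 mm, loose; origin at centre of underside.
- dropper_bottle: Brown dropper bottle, 33 mm wide, 102 mm tall, loose; origin at centre of underside.
- substrate: Brown bottle with black cap, 48 mm wide, 78 mm tall, loose; origin at centre of underside.
- calculator: Pocket calculator, 110 x 75 x 23 mm, loose; origin at centre of underside.
- wheel_a: White flanged wheel of the carrier nearer its -y end; origin on its axle (along the carrier's x) in the middle of the tread, at y=-18, z=127 mm of the carrier. Turns freely; touches nothing but the bar.
- wheel_b: White flanged wheel of the carrier nearer its +y end; origin on its axle (along the carrier's x) in the middle of the tread, at y=18, z=127 mm of the carrier. Turns freely; touches nothing but the bar.

How it is judged:
On the way, in this order (a step that is already met when the one before it is completed fails the run):
1. the held carrier bears on the rail upstream of the gate, upright, the gate still shut (contact force between any of wheel_a, wheel_b and stand above 0.3 N and contact force between carrier and the fingers above 0.5 N and x of carrier in the frame of stand between -0.006 and 0.006 m and y of carrier in the frame of stand above 0.07 m and z of carrier in the frame of stand between 0.045 and 0.1 m and angle between carrier's own z axis and vertical below 0.25 rad and value of joint gate below 0.15 rad), for 0.2 s.
2. the held carrier, on the rail, pushes the gate open (contact force between any of wheel_a, wheel_b and stand above 0.3 N and value of joint gate above 0.5 rad and contact force between carrier and the fingers above 0.5 N and x of carrier in the frame of stand between -0.01 and 0.01 m and y of carrier in the frame of stand above -0.03 m), for 0.1 s.
3. let go past the gate and before the end stop (contact force between carrier and the fingers below 0.1 N and y of carrier in the frame of stand between -0.14 and 0.005 m and value of joint gate below 0.15 rad), for 0.05 s.
At the end, for the whole second after the job is handed in: The carrier hangs on the rail by its wheels at the end stop (within 10 mm of it), centred on the bar within 8 mm, within 0.2 rad of upright, at rest and released, and the gate is shut (under 0.1 rad) (contact force between any of wheel_a, wheel_b and stand above 0.3 N and y of carrier in the frame of stand between -0.17 and -0.145 m and x of carrier in the frame of stand between -0.008 and 0.008 m and z of carrier in the frame of stand between 0.02 and 0.07 m and angle between carrier's own z axis and vertical below 0.2 rad and linear speed of carrier below 0.02 m/s and value of joint gate below 0.1 rad and contact force between carrier and the fingers below 0.1 N); the robot touches nothing.
It fails at once if the held carrier is pressed on the rail, gate or stand with more than 25 N (contact force between carrier and the fingers above 0.5 N and contact force between carrier and stand above 25 N).
It fails at once if a loose bystander is shifted more than 20 mm (distance of any of timer, dropper_bottle, substrate, calculator from where it was at the start of the episode above 0.02 m).
It fails at once if the carrier is tipped over (angle between carrier's own z axis and vertical above 0.8 rad).
It also fails if it takes over 72 s, if anything falls off the work surface, if the arm or the gripper's body presses on something with over 40 N, if the wrist force passes 120 N, or if a joint passes its speed limit or range.

## Working session

There is one attempt and no reset: what is moved stays moved. The work goes in short steps, Python scripts to look and compute and a shell command to move; the robot and the scene stay as the last step left them, time stands still between calls to the robot, and variables do not carry over. Pictures are saved under pics/ and viewed, about 8 in all and at most 12, crops included, and the job is handed in when it is done.

```bash
ls; mkdir -p pics; python3 - <<'E'
from station import manip,cams
import cv2,numpy as np
s=manip.read_state();print(s['time'],s['position'],s['ee_rot'],s['grip_width'],s['force'])
for n in("scene","top"):
    c=cams.capture(n);cv2.imwrite(f"pics/{n}0.png",c['img'])
    W=np.array(c['world_to_cam']);print(n,c['vertical_fov'],c['cx'],c['cy'],c['D'],W.round(4).tolist(),(-W[:3,:3].T@W[:3,3]).round(3))
E
```

```text
pics
0.0 [ 0.21308845 -0.53347692  0.23780593] [ 0.5849494   0.39707457  0.58582336 -0.39620319] 0.08824274119485938 [ 0.57097928 -0.67593901 -1.14988684]
scene 43.87469868539644 272.08620513041365 201.45504307664567 [-0.0541589  0.         0.         0.         0.       ] [[0.8121, -0.5834, 0.0092, -0.4583], [-0.3238, -0.4638, -0.8247, 0.261], [0.4854, 0.6668, -0.5655, 1.3253], [0.0, 0.0, 0.0, 1.0]] [-0.187 -1.03   0.969]
top 48.80109802883834 281.3700004204015 212.38771853221976 [-0.0268707  0.         0.         0.         0.       ] [[-0.0061, -1.0, -0.0037, -0.0373], [-0.9838, 0.0066, -0.1793, 0.5423], [0.1793, 0.0026, -0.9838, 1.646], [0.0, 0.0, 0.0, 1.0]] [ 0.238 -0.045  1.716]
```

View pics/scene0.png

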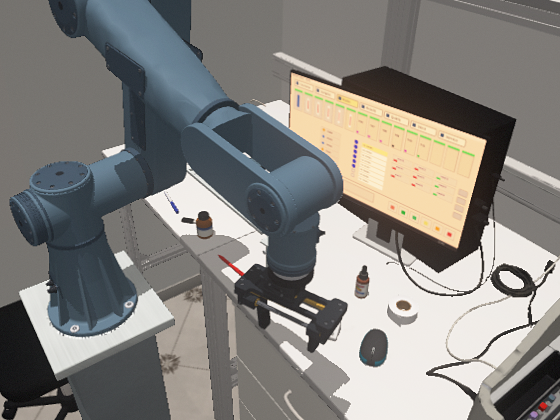

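View pics/top0.png

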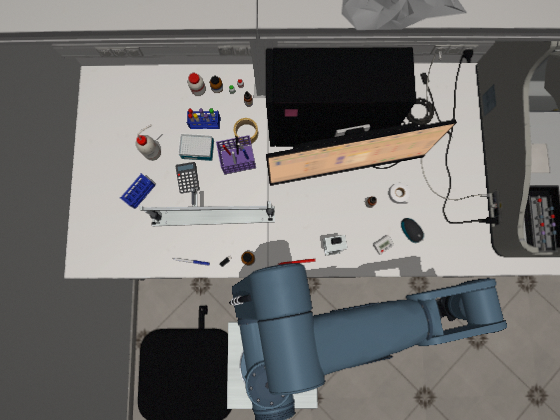

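Top view: the rail runs along columns 145–273 at row ~213, with the gate post near (197,200). The carrier is at about (334,242) and the timer at (383,243). I'll enlarge the picture next.

```bash
cat > h.py <<'E'
from station import manip,cams
import cv2,numpy as np
from scipy.spatial.transform import Rotation as R
def cam(n):
    c=cams.capture(n);h=c['img'].shape[0];f=h/2/np.tan(np.radians(c['vertical_fov'])/2)
    c['K']=np.array([[f,0,c['cx']],[0,f,c['cy']],[0,0,1]]);c['W']=np.array(c['world_to_cam']);c['D']=np.array(c['D']);return c
def ray(c,uv):
    p=cv2.undistortPoints(np.array([[uv]],float),c['K'],c['D'])[0,0]
    Rm=c['W'][:3,:3];return -Rm.T@c['W'][:3,3],Rm.T@np.array([p[0],p[1],1])
def onz(c,uv,z):
    o,d=ray(c,uv);return o+d*(z-o[2])/d[2]
def proj(c,P):
    return cv2.projectPoints(np.array(P,float).reshape(-1,3),cv2.Rodrigues(c['W'][:3,:3])[0],c['W'][:3,3],c['K'],c['D'])[0][:,0]
def tri(c1,u1,c2,u2):
    o1,d1=ray(c1,u1);o2,d2=ray(c2,u2)
    s=np.linalg.lstsq(np.c_[d1,-d2],o2-o1,rcond=None)[0];a=o1+s[0]*d1;b=o2+s[1]*d2
    return (a+b)/2,np.linalg.norm(a-b)
def st():
    s=manip.read_state();q=s['ee_rot'];M=R.from_quat([q[1],q[2],q[3],q[0]]).as_matrix();return s,M
E
python3 - <<'E'
from h import *
i=cam('top')['img']
a=cv2.resize(i[185:270,135:285],None,fx=5.3,fy=5.3,interpolation=cv2.INTER_CUBIC)[:,:795]
cv2.imwrite('pics/rail.png',a[:450])
b=cv2.resize(i[215:275,300:400],None,fx=8,fy=8,interpolation=cv2.INTER_CUBIC)
cv2.imwrite('pics/car.png',b)
E
```

```text
(no output)
```

View pics/rail.png

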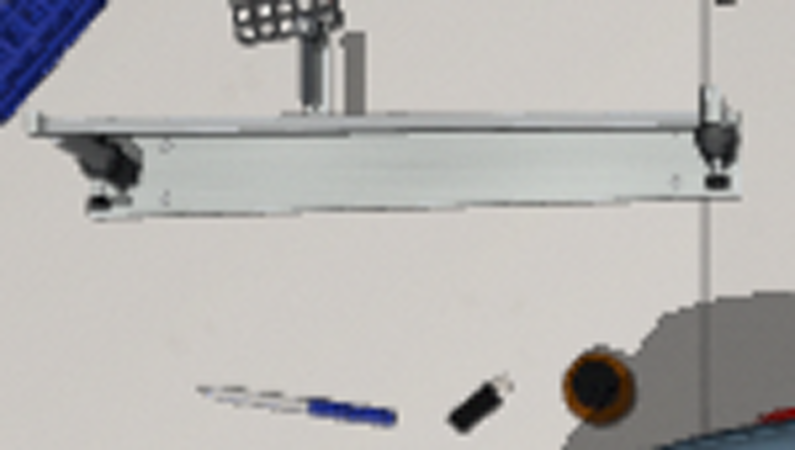

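View pics/car.png

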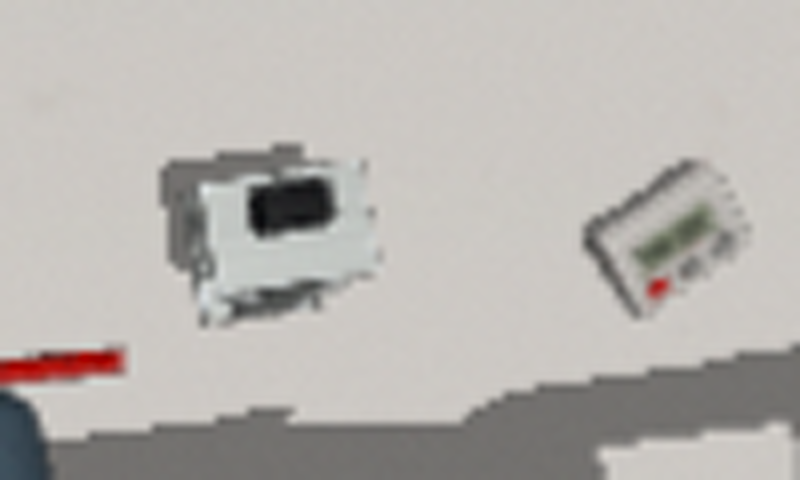

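Crop: the grip block is at (291,205) in the crop. The plate extends mostly toward the robot, so the closed side (-x) faces it. The rail's low end is on the right, and the base's near edge runs (95,218)→(740,198). Next I'll compute positions.

```bash
python3 - <<'E'
from h import *
c=cam('top')
rl=lambda p:((p[0]+.5)/5.3-.5+135,(p[1]+.5)/5.3-.5+185)
ca=lambda p:((p[0]+.5)/8-.5+300,(p[1]+.5)/8-.5+215)
# block blob
g=cv2.cvtColor(c['img'],cv2.COLOR_BGR2GRAY);m=(g[230:250,325:347]<70).astype(np.uint8)
n,l,s,ce=cv2.connectedComponentsWithStats(m);k=1+np.argmax(s[1:,4]);print(s[k],ce[k]+[325,230])
pts=np.argwhere(l==k)[:,::-1]+[325,230]
w=np.array([onz(c,p,.198)[:2] for p in pts]);print('block',w.mean(0),np.ptp(w,axis=0),cv2.minAreaRect((w*1000).astype(np.float32)))
for p in [(205,185),(362,162),(380,262)]: print('plate',p,onz(c,ca(p),.154))
for p in [(95,218),(740,198)]: print('base',p,onz(c,rl(p),.012))
for p in [(30,133),(700,128),(30,118),(700,116)]:
  for z in(.19,): print('bar',p,onz(c,rl(p),z))
for p in [(598,385)]: print('substrate',onz(c,rl(p),.078))
print('timer',onz(c,ca((670,240)),.033)); print('pick',onz(c,(370,201),.1),onz(c,(187,178),.023))
E
```

```text
[ 6  7 10  7 52] [335.65384615 240.26923077]
block [ 0.42022749 -0.21964578] [0.01980953 0.03004751] ((420.3267822265625, -219.300537109375), (17.388500213623047, 31.734521865844727), 9.09525203704834)
plate (205, 185) [ 0.43456371 -0.18937613  0.154     ]
plate (362, 162) [ 0.44394474 -0.25635772  0.154     ]
plate (380, 262) [ 0.40126242 -0.26268969  0.154     ]
base (95, 218) [0.50142076 0.44083545 0.012     ]
base (740, 198) [ 0.51273415 -0.01380498  0.012     ]
bar (30, 133) [0.52880837 0.43400102 0.19      ]
bar (700, 128) [0.52912196 0.00810972 0.19      ]
bar (30, 118) [0.53852121 0.43447611 0.19      ]
bar (700, 116) [0.53686628 0.00810691 0.19      ]
substrate [0.37632255 0.08019267 0.078     ]
timer [ 0.42301543 -0.41235563  0.033     ]
pick [ 0.57191175 -0.3572578   0.1       ] [0.68123951 0.31492797 0.023     ]
```

```bash
cat >> h.py <<'E'
def go(p,yaw,tilt=0,flip=None):
    """tool-frame shift and rotvec (deg) to reach TCP p with tool z along +-carrier x (yaw deg), tilt deg about carrier x"""
    s,M=st();C=(R.from_euler('z',yaw,degrees=True)*R.from_euler('x',tilt,degrees=True)).as_matrix()
    best=None
    for sg in(1,-1):
        z=sg*C[:,0];x=-C[:,2];T=np.c_[x,np.cross(z,x),z];rv=R.from_matrix(M.T@T).as_rotvec(degrees=True)
        if best is None or np.linalg.norm(rv)<np.linalg.norm(best[0]):best=(rv,sg,T)
    print('t',s['time'],'pos',s['position'].round(4) if hasattr(s['position'],'round') else s['position'],'F',np.round(s['force'],2),'w',s['grip_width'],'q',np.round(s['joint_positions'],2))
    print('shift tool',(M.T@(np.array(p)-s['position'])).round(4),'turn',best[0].round(2),'sgn',best[1]);return best
E
python3 - <<'E'
from h import *
b=go([.420,-.2197,.24],8.3)
s,M=st();print(M.round(3));print((b[2].T@(np.array([.42,-.2197,.24])-s['position'])).round(4))
E
```

```text
t 0.2 pos [ 0.2131 -0.5337  0.2382] F [-0.06  0.5  -0.23] w 0.08831946931919687 q [-1.4   0.18  1.61  0.    1.35 -0.21]
shift tool [-0.0015  0.3085 -0.2149] turn [-7.654e+01 -4.000e-02 -5.000e-02] sgn 1
[[-0.     0.929  0.371]
 [ 0.001  0.371 -0.929]
 [-1.     0.    -0.001]]
[-0.0018  0.2809  0.25  ]
```

```bash
P="python3 -m pendant"
$P '[[1,[0,0.0386,-0.0269],[0,0,0]],[1,[0,0.0386,-0.0269],[0,0,0]],[1,[0,0.0386,-0.0269],[0,0,0]],[1,[0,0.0386,-0.0269],[0,0,0]]]' 30 >/dev/null
$P '[[1,[0,0.0386,-0.0269],[0,0,0]],[1,[0,0.0386,-0.0269],[0,0,0]],[1,[0,0.0386,-0.0269],[0,0,0]],[1,[0,0.0386,-0.0269],[0,0,0]]]'
$P '[[1,[0,0,0],[-9.6,0,0]],[1,[0,0,0],[-9.6,0,0]],[1,[0,0,0],[-9.6,0,0]],[1,[0,0,0],[-9.6,0,0]]]' >/dev/null
$P '[[1,[0,0,0],[-9.6,0,0]],[1,[0,0,0],[-9.6,0,0]],[1,[0,0,0],[-9.6,0,0]],[1,[0,0,0],[-9.6,0,0]],[1,[0,0,0],[0,0,0]]]'
python3 - <<'E'
from h import *
go([.420,-.2197,.165],8.3)
for n in('scene','top'):
    c=cam(n);cv2.imwrite(f'pics/{n}1.png',c['img'])
E
```

```text
time: 1.2
position: [0.4208, -0.2183, 0.2388]
ee_rot: [0.585, 0.397, 0.585, -0.397]
force: [0.5, -1.3, -0.2]
grip_width: 0.0882
time: 2.33
position: [0.4201, -0.2196, 0.2386]
ee_rot: [0.705, -0.052, 0.705, 0.052]
force: [0.6, 0.7, -0.7]
grip_width: 0.088
t 2.325 pos [ 0.4201 -0.2196  0.2386] F [ 0.57  0.73 -0.73] w 0.08802790328941293 q [-0.73 -0.05  1.85  0.    1.34 -0.88]
shift tool [ 0.0736 -0.0001 -0.0001] turn [ 0.17 -0.01 -0.01] sgn 1
```

View pics/scene1.png

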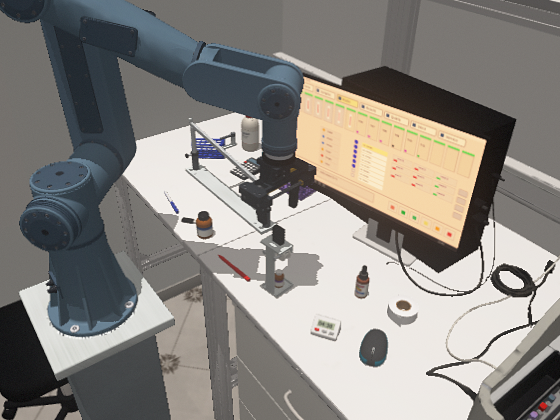

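Scene: the carrier is at (278,262), hook open away from the robot with the vial visible on the far side. The rail's upper end is at about (192,122). I'll grasp and take a crop of the rail.

```bash
P="python3 -m pendant"
$P '[[1,[0.03,0,0],[0,0,0]],[1,[0.025,0,0],[0,0,0]],[1,[0.0135,0,0],[0,0,0]],[1,[0.005,0,0],[0,0,0]],[1,[0,0,0],[0,0,0]]]' 30
$P '[[0.1,[0,0,0],[0,0,0]],[0.1,[0,0,0],[0,0,0]],[0.1,[0,0,0],[0,0,0]],[0.1,[0,0,0],[0,0,0]],[0.1,[0,0,0],[0,0,0]]]' 30
$P '[[0.1,[0,0,0],[0,0,0]],[0.1,[0,0,0],[0,0,0]],[0.1,[-0.01,0,0],[0,0,0]],[0.1,[-0.02,0,0],[0,0,0]],[0.1,[0,0,0],[0,0,0]]]' 30
python3 - <<'E'
from h import *
go([.534,.327,.3],1.4,6)
c=cam('scene');cv2.imwrite('pics/sr.png',cv2.resize(c['img'][105:235,170:310],None,fx=4.5,fy=4.5,interpolation=cv2.INTER_CUBIC))
E
```

```text
time: 3.05
position: [0.4204, -0.2199, 0.1655]
ee_rot: [0.705, -0.053, 0.705, 0.053]
force: [-0.4, 0.4, 0.7]
grip_width: 0.088
time: 3.68
position: [0.4202, -0.2197, 0.1652]
ee_rot: [0.705, -0.053, 0.705, 0.053]
force: [-0.3, 0.7, -0.2]
grip_width: 0.0403
time: 4.3
position: [0.421, -0.2204, 0.1968]
ee_rot: [0.706, -0.054, 0.704, 0.052]
force: [-0.5, 0.3, -2.5]
grip_width: 0.0156
t 4.3 pos [ 0.421  -0.2204  0.1968] F [-0.49  0.26 -2.45] w 0.01556420301845942 q [-0.73 -0.    1.9   0.    1.25 -0.88]
shift tool [-0.1041  0.5242  0.1934] turn [ 7.16 -0.25  6.13] sgn 1
```

View pics/sr.png

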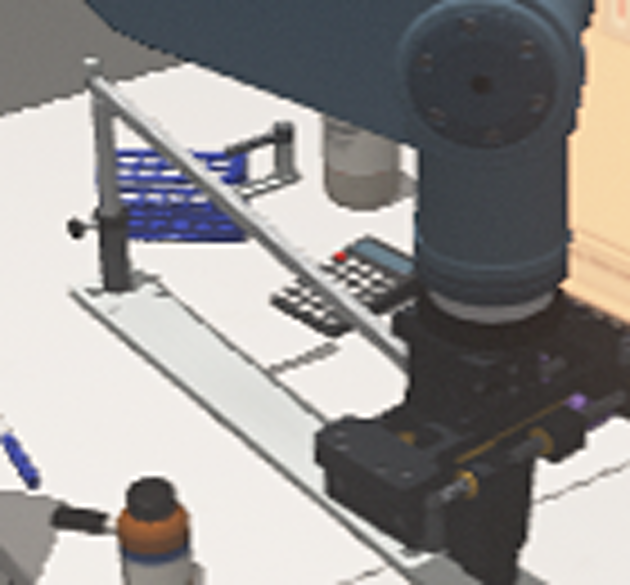

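Crop: the bar's upper silhouette edge runs about (130,95)→(390,330). The gate is shut with its pivot at (285,125), and the base's near edge starts at (72,293).

```bash
python3 - <<'E'
from h import *
c=cam('scene')
f=lambda p:((p[0]+.5)/4.5-.5+170,(p[1]+.5)/4.5-.5+105)
S=np.array([.537,.2143,0]);a=np.radians(1.42);ex=np.array([np.cos(a),np.sin(a),0]);ey=np.array([-np.sin(a),np.cos(a),0])
g=cv2.cvtColor(c['img'],cv2.COLOR_BGR2GRAY)
for p in[(130,95),(230,188),(300,250),(390,330)]:
    o,d=ray(c,f(p));P=o+d*((S+.005*ex-o)@ex)/(d@ex);y=(P-S)@ey
    print(p,'y',y.round(3),'z',P[2].round(4),'z at .12:',(P[2]+(.12-y)*np.tan(np.radians(6))).round(4)); 
    u,v=f(p);print(g[int(v)-5:int(v)+7,int(round(u))])
print('base end',[( (onz(c,f(p),.012)-S)@ex,(onz(c,f(p),.012)-S)@ey) for p in[(72,293),(135,270)]])
E
```

```text
(130, 95) y 0.172 z 0.1942 z at .12: 0.1887
[119 116 106 234 236 233 231 206 203 192 132 102]
(230, 188) y 0.036 z 0.1756 z at .12: 0.1844
[105  72  79  73  53 164 207 209 230 159 100 109]
(300, 250) y -0.052 z 0.1661 z at .12: 0.1842
[235 235 235 236 236 205 215 214 162 106 105 127]
(390, 330) y -0.158 z 0.1545 z at .12: 0.1837
[ 48  75 175 212 209 170 168 175 225 153  91 103]
base end [(np.float64(-0.03247148593971469), np.float64(0.22314616861114048)), (np.float64(0.025967628691745674), np.float64(0.22466614631426846))]
```

```bash
P="python3 -m pendant"
$P '[[0.1,[-0.02,0,0],[1.8,0,0]],[0.1,[-0.03,0,0],[1.8,0,0]],[0.1,[-0.03,0,0],[1.8,0,0]],[0.1,[-0.02,0,0],[1.76,0,0]]]' >/dev/null
$P '[[0.1,[0,0.02,0],[0,0,0]],[0.1,[0,0.04,0],[0,0,0]],[0.1,[0,0.05,0],[0,0,0]],[0.1,[0,0.05,0],[0,0,0]],[0.1,[0,0.05,0],[0,0,0]]]' 
$P '[[0.1,[0,0.05,0],[0,0,0]],[0.1,[0,0.05,0],[0,0,0]],[0.1,[0,0.05,0],[0,0,0]],[0.1,[0,0.05,0],[0,0,0]],[0.1,[0,0.05,0],[0,0,0]]]' >/dev/null
$P '[[0.1,[0,0.045,0],[0,0,1]],[0.1,[0,0.03,0],[0,0,2]],[0.1,[0,0.012,0],[0,0,2]],[0.1,[0,0,0],[0,0,1.13]],[0.1,[0,0,0],[0,0,0]]]'
python3 - <<'E'
from h import *
go([.445,.325,.260],1.4,6)
E
```

```text
time: 5.52
position: [0.4135, -0.007, 0.2932]
ee_rot: [0.706, -0.008, 0.708, 0.009]
force: [0.7, -0.3, -2.8]
grip_width: 0.0161
time: 6.78
position: [0.4072, 0.3256, 0.2963]
ee_rot: [0.706, 0.03, 0.706, 0.046]
force: [0.3, -0.3, -1.4]
grip_width: 0.0159
t 6.775 pos [0.4072 0.3256 0.2963] F [ 0.3  -0.31 -1.44] w 0.015904655398830497 q [ 0.39 -0.03  1.72  0.1   1.42  0.35]
shift tool [ 0.0359 -0.0053  0.0378] turn [-0.12  0.01 -0.11] sgn 1
```

```bash
P="python3 -m pendant"
$P '[[0.1,[0.015,-0.0025,0.015],[0,0,0]],[0.1,[0.015,-0.0025,0.015],[0,0,0]],[0.1,[0.006,0,0.008],[0,0,0]],[0.1,[0,0,0],[0,0,0]]]'
python3 - <<'E'
from h import *
go([.5355,.325,.260],1.4,6)
a=cam('scene')['img'][95:195,170:310];b=cam('top')['img'][170:250,130:270]
o=np.vstack([cv2.resize(a,(560,400),interpolation=cv2.INTER_CUBIC)[:300],cv2.resize(b,(560,320),interpolation=cv2.INTER_CUBIC)[:300]])
cv2.imwrite('pics/near.png',o)
E
```

```text
time: 7.28
position: [0.4452, 0.3262, 0.2598]
ee_rot: [0.705, 0.03, 0.707, 0.046]
force: [0.7, 0.1, -3.1]
grip_width: 0.0157
t 7.275 pos [0.4452 0.3262 0.2598] F [ 0.75  0.09 -3.09] w 0.015669737470184776 q [0.36 0.07 1.69 0.1  1.35 0.31]
shift tool [-0.0006 -0.0033  0.0903] turn [-0.08 -0.04 -0.11] sgn 1
```

View pics/near.png

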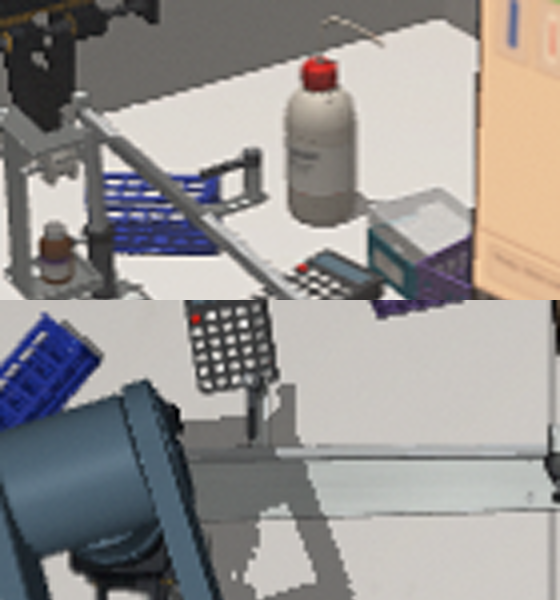

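```bash
P="python3 -m pendant"
$P '[[0.1,[0,-0.002,0.015],[0,0,0]],[0.1,[0,-0.0013,0.025],[0,0,0]],[0.1,[0,0,0.025],[0,0,0]],[0.1,[0,0,0.015],[0,0,0]],[0.1,[0,0,0.009],[0,0,0]]]'
$P '[[0.1,[0,0,0.006],[0,0,0]],[0.1,[0,0,0.004],[0,0,0]],[0.1,[0,0,0.002],[0,0,0]],[0.1,[0,0,0],[0,0,0]]]'
for i in 1 2 3 4; do $P '[[0.1,[0,0,0.002],[0,0,0]],[0.1,[0,0,0],[0,0,0]]]' | grep -E 'pos|force'; done
```

```text
time: 8.0
position: [0.5347, 0.3257, 0.2596]
ee_rot: [0.706, 0.029, 0.707, 0.046]
force: [0.4, 0.6, -2.6]
grip_width: 0.0163
time: 8.5
position: [0.5457, 0.3262, 0.2598]
ee_rot: [0.706, 0.029, 0.707, 0.047]
force: [-0.4, -0.2, -2.8]
grip_width: 0.0157
position: [0.5479, 0.3262, 0.2598]
force: [-0.2, -0.2, -2.1]
position: [0.55, 0.3262, 0.2597]
force: [-0.0, -0.5, -2.5]
position: [0.552, 0.3262, 0.2597]
force: [-1.4, -1.1, -2.1]
position: [0.554, 0.3263, 0.2597]
force: [-1.0, -0.4, -2.5]
```

```bash
P="python3 -m pendant"
for i in 1 2 3; do $P '[[0.1,[0,0,0.001],[0,0,0]],[0.1,[0,0,0],[0,0,0]]]' | grep -E 'pos|force'; done
python3 -c "
from h import *
for i in range(3): print(np.round(st()[0]['force'],2),st()[0]['wrist_torque'])"
```

```text
position: [0.5547, 0.3264, 0.2596]
force: [-1.0, -0.9, -3.2]
position: [0.5553, 0.3264, 0.2595]
force: [-3.1, -0.8, -1.4]
position: [0.5561, 0.3264, 0.2592]
force: [-6.0, 0.1, -1.7]
[-5.96  0.07 -1.65] [-0.19531405  1.19602603  0.13491026]
[-5.96  0.07 -1.65] [-0.19531405  1.19602603  0.13491026]
[-5.96  0.07 -1.65] [-0.19531405  1.19602603  0.13491026]
```

Contact came at x≈0.5545, so the bar centre is at 0.5345, which agrees with vision. I'll back off and lower.

```bash
P="python3 -m pendant"
$P '[[0.1,[0,0,-0.008],[0,0,0]],[0.1,[0,0,-0.010],[0,0,0]],[0.1,[0,0,-0.0045],[0,0,0]],[0.1,[0,0,0],[0,0,0]]]'
$P '[[0.1,[0.006,0,0],[0,0,0]],[0.1,[0.006,0,0],[0,0,0]],[0.1,[0.006,0,0],[0,0,0]],[0.1,[0.002,0,0],[0,0,0]],[0.1,[0,0,0],[0,0,0]]]'
python3 - <<'E'
from h import *
go([.5345,.326,.2335],1.4,6)
E
```

```text
time: 10.75
position: [0.5342, 0.3259, 0.2601]
ee_rot: [0.706, 0.029, 0.706, 0.047]
force: [-0.5, -0.5, -1.8]
grip_width: 0.0158
time: 11.38
position: [0.5343, 0.328, 0.2395]
ee_rot: [0.705, 0.029, 0.707, 0.046]
force: [0.1, 0.5, -2.5]
grip_width: 0.016
t 11.375 pos [0.5343 0.328  0.2395] F [ 0.09  0.53 -2.5 ] w 0.016031205690105126 q [0.31 0.26 1.51 0.11 1.34 0.26]
shift tool [ 0.0057 -0.0026  0.0001] turn [-0.   -0.02 -0.12] sgn 1
```

```bash
P="python3 -m pendant"
for i in 1 2 3 4 5 6 7; do $P '[[0.1,[0.001,0,0],[0,0,0]],[0.1,[0,0,0],[0,0,0]]]' >o.txt; grep -E 'pos|force' o.txt; awk '/force/{gsub(/[\[\],]/,"");exit !($4>0.2)}' o.txt && break; done
```

```text
position: [0.5344, 0.3281, 0.239]
force: [0.5, 0.5, -2.5]
position: [0.5343, 0.3282, 0.2378]
force: [0.0, 0.5, -2.0]
position: [0.5343, 0.3283, 0.2367]
force: [0.1, -0.0, -2.8]
position: [0.5343, 0.3284, 0.2357]
force: [-0.5, -0.5, -2.2]
position: [0.5343, 0.3285, 0.2347]
force: [-0.6, 0.3, -2.0]
position: [0.5346, 0.3287, 0.2343]
force: [-0.4, 0.2, 0.3]
```

```bash
P="python3 -m pendant"
for i in 1 ; do $P '[[0.1,[0.001,0,0],[0,0,0]],[0.1,[0,0,0],[0,0,0]],[0.1,[0,0,0],[0,0,0]]]' | grep -E 'pos|force'; done
python3 - <<'E'
from h import *
go([.5345,.326,.2335],1.4,6)
a=cam('scene')['img'][95:195,150:290]
cv2.imwrite('pics/on.png',cv2.resize(a,None,fx=5,fy=5,interpolation=cv2.INTER_CUBIC))
E
```

```text
position: [0.5349, 0.3289, 0.2343]
force: [-1.1, -2.4, 5.5]
t 13.25 pos [0.5349 0.3289 0.2343] F [-1.12 -2.39  5.51] w 0.015586752211368328 q [0.31 0.27 1.52 0.11 1.33 0.26]
shift tool [ 0.0004 -0.003  -0.0005] turn [ 0.02  0.12 -0.17] sgn 1
```

View pics/on.png

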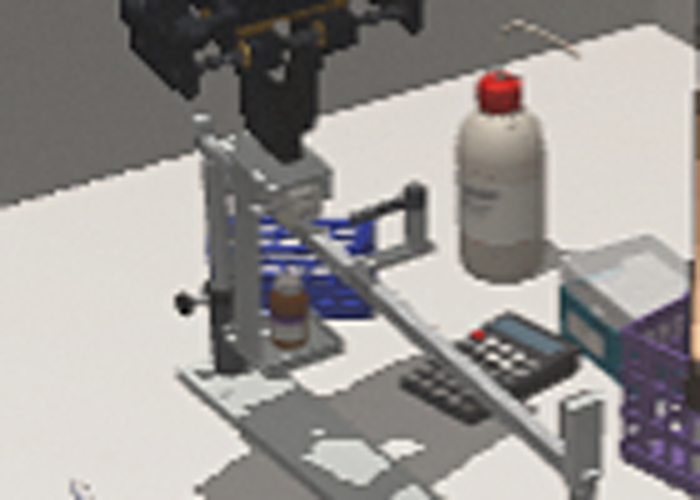

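The carrier is hung on the bar by its wheels and the gate is shut. I'll ease the load slightly and push down the rail.

```bash
P="python3 -m pendant"
$P '[[0.1,[-0.0004,0,0],[0,0,0]],[0.1,[0,0,0],[0,0,0]],[0.1,[0,0,0],[0,0,0]]]' | grep -E 'pos|force'
$P '[[0.1,[0,-0.003,0],[0,0,0]],[0.1,[0,-0.004,0],[0,0,0]],[0.1,[0,-0.003,0],[0,0,0]]]' | grep -E 'pos|force'
$P '[[0.1,[0,-0.003,0],[0,0,0]],[0.1,[0,-0.004,0],[0,0,0]],[0.1,[0,-0.003,0],[0,0,0]]]' | grep -E 'pos|force'
$P '[[0.1,[0,-0.003,0],[0,0,0]],[0.1,[0,-0.004,0],[0,0,0]],[0.1,[0,-0.003,0],[0,0,0]]]' | grep -E 'pos|force'
```

```text
position: [0.5349, 0.3289, 0.2342]
force: [-0.1, -1.1, 5.2]
position: [0.5352, 0.3189, 0.2332]
force: [-0.3, -1.1, 5.9]
position: [0.5354, 0.3089, 0.2321]
force: [-0.6, -0.9, 5.7]
position: [0.5357, 0.2989, 0.2311]
force: [-0.6, -1.0, 6.9]
```

```bash
P="python3 -m pendant"
$P '[[0.1,[-0.0003,-0.003,0],[0,0,0]],[0.1,[0,-0.004,0],[0,0,0]],[0.1,[0,-0.003,0],[0,0,0]]]' | grep -E 'pos|force'
for i in 1 2 3 4; do $P '[[0.1,[0,-0.003,0],[0,0,0]],[0.1,[0,-0.004,0],[0,0,0]],[0.1,[0,-0.003,0],[0,0,0]]]' >o.txt; grep -E 'pos|force' o.txt; awk '/force/{gsub(/[\[\],]/,"");exit !($4>8||$4<2)}' o.txt && break; done
```

```text
position: [0.5358, 0.2892, 0.2301]
force: [0.0, 1.8, 6.2]
position: [0.5361, 0.2794, 0.229]
force: [1.0, 2.0, 5.5]
position: [0.5362, 0.2695, 0.2279]
force: [-0.5, 2.1, 6.5]
position: [0.5363, 0.2593, 0.2269]
force: [-2.3, -0.3, 7.8]
position: [0.5363, 0.2492, 0.2258]
force: [-3.1, 0.4, 7.6]
```

```bash
P="python3 -m pendant"
$P '[[0.1,[-0.0003,-0.003,0],[0,0,0]],[0.1,[0,-0.004,0],[0,0,0]],[0.1,[0,-0.003,0],[0,0,0]]]' | grep -E 'pos|force'
for i in 1 2 3 4; do $P '[[0.1,[0,-0.003,0],[0,0,0]],[0.1,[0,-0.004,0],[0,0,0]],[0.1,[0,-0.003,0],[0,0,0]]]' >o.txt; grep -E 'pos|force' o.txt; awk '/force/{gsub(/[\[\],]/,"");exit !($4>9||$4<2)}' o.txt && break; done
python3 - <<'E'
from h import *
go([.5345,.15,.2335],1.4,6)
a=cam('scene')['img'][95:215,150:290]
cv2.imwrite('pics/gate.png',cv2.resize(a,None,fx=5,fy=5,interpolation=cv2.INTER_CUBIC))
E
```

```text
position: [0.5364, 0.2392, 0.2247]
force: [-2.0, 0.3, 6.7]
position: [0.5366, 0.2291, 0.2237]
force: [-1.7, -0.6, 6.4]
position: [0.5368, 0.2192, 0.2226]
force: [-3.7, 0.3, 7.3]
position: [0.537, 0.2093, 0.2216]
force: [-3.3, 0.7, 8.2]
position: [0.5373, 0.1994, 0.2205]
force: [-2.9, -0.1, 6.9]
t 18.55 pos [0.5373 0.1994 0.2205] F [-2.95 -0.12  6.93] w 0.015512015413968338 q [0.09 0.17 1.66 0.11 1.31 0.03]
shift tool [-0.0182 -0.0476 -0.004 ] turn [ 0.03 -0.02 -0.14] sgn 1
```

View pics/gate.png

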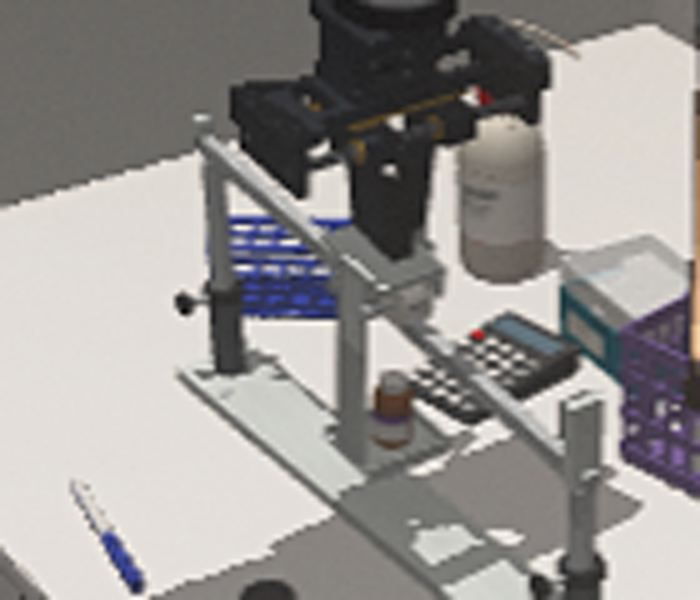

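Holding, wheels on the bar, gate still pressing the cheek (Fx −3). Continuing.

```bash
P="python3 -m pendant"
$P '[[0.1,[-0.0003,-0.003,0],[0,0,0]],[0.1,[0,-0.004,0],[0,0,0]],[0.1,[0,-0.003,0],[0,0,0]]]' | grep -E 'pos|force'
for i in 1 2 3; do $P '[[0.1,[0,-0.003,0],[0,0,0]],[0.1,[0,-0.004,0],[0,0,0]],[0.1,[0,-0.003,0],[0,0,0]]]' >o.txt; grep -E 'pos|force' o.txt; awk '/force/{gsub(/[\[\],]/,"");exit !($4>9||$4<2)}' o.txt && break; done
```

```text
position: [0.5377, 0.1892, 0.2194]
force: [-1.2, -0.7, 5.6]
position: [0.5379, 0.1793, 0.2184]
force: [-1.5, -0.8, 5.3]
position: [0.5382, 0.1694, 0.2173]
force: [-2.3, -1.0, 5.0]
position: [0.5385, 0.1594, 0.2163]
force: [-1.1, -0.5, 5.2]
```

```bash
P="python3 -m pendant"
$P '[[0.1,[-0.0004,-0.003,0],[0,0,0]],[0.1,[0,-0.004,0],[0,0,0]],[0.1,[0,-0.003,0],[0,0,0]],[0.1,[0,0,0],[0,0,0]]]' | grep -E 'pos|force'
python3 - <<'E'
from h import *
a=cam('scene')['img'][105:215,150:290]
b=cam('top')['img'][180:240,130:290]
o=np.vstack([cv2.resize(a,(560,440),interpolation=cv2.INTER_CUBIC)[:380],cv2.resize(b,(560,210),interpolation=cv2.INTER_CUBIC)])
cv2.imwrite('pics/past.png',o)
E
```

```text
position: [0.5387, 0.1493, 0.2152]
force: [-1.3, -1.5, 4.5]
```

View pics/past.png

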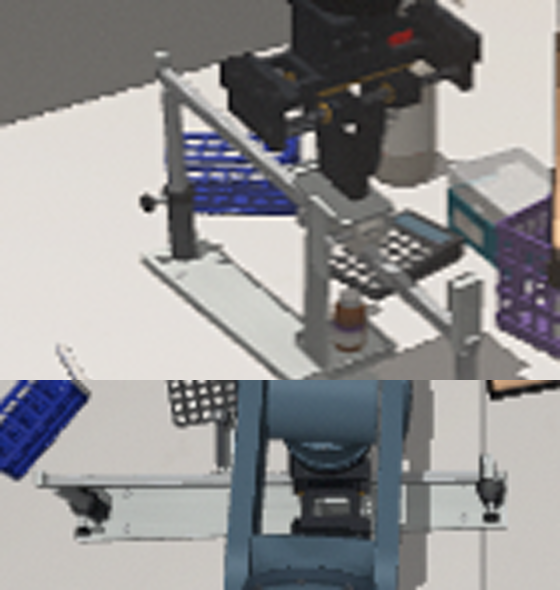

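Past the gate, and in the top view its finger at (222,440) points straight to the bar, so it is shut. Unloading and letting go.

```bash
P="python3 -m pendant"
$P '[[0.1,[-0.0007,0,0],[0,0,0]],[0.1,[0,0,0],[0,0,0]]]' | grep -E 'pos|force'
$P '[[1,[0,0,0],[0,0,0]],[1,[0,0,0],[0,0,0]],[1,[0,0,0],[0,0,0]],[1,[0,0,0],[0,0,0]],[1,[0,0,0],[0,0,0]]]'
$P '[[1,[0,0,0],[0,0,0]],[1,[0,0,0],[0,0,0]],[1,[0,0,0],[0,0,0]],[1,[0,0,0],[0,0,0]],[1,[0,0,0],[0,0,0]]]'
python3 - <<'E'
from h import *
a=cam('scene')['img'][105:245,150:310]
cv2.imwrite('pics/rel.png',cv2.resize(a,None,fx=4,fy=4,interpolation=cv2.INTER_CUBIC))
E
```

```text
position: [0.5383, 0.1497, 0.2154]
force: [-0.1, -0.1, -0.4]
time: 21.58
position: [0.5387, 0.1496, 0.216]
ee_rot: [0.706, 0.029, 0.706, 0.046]
force: [0.6, 0.1, -0.8]
grip_width: 0.0636
time: 22.2
position: [0.5387, 0.1495, 0.216]
ee_rot: [0.706, 0.029, 0.707, 0.046]
force: [-1.4, 0.5, -0.2]
grip_width: 0.0884
```

View pics/rel.png

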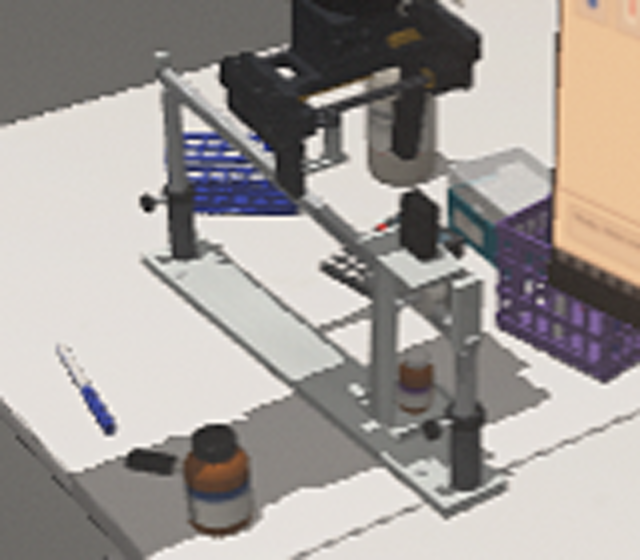

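The carrier ran down to near the stop plate, with its block at crop (418,200). I'll retract straight up, then verify.

```bash
P="python3 -m pendant"
$P '[[1,[-0.02,0,0],[0,0,0]],[1,[-0.04,0,0],[0,0,0]],[1,[-0.04,0,0],[0,0,0]],[1,[-0.03,0,0],[0,0,0]],[1,[0,0,0],[0,0,0]]]' >/dev/null
$P '[[1,[0,0,-0.04],[0,0,0]],[1,[0,0,-0.06],[0,0,0]],[1,[0,0.02,-0.06],[0,0,0]],[1,[0,0.04,-0.04],[0,0,0]],[1,[0,0,0],[0,0,0]]]'
python3 - <<'E'
from h import *
c=cam('scene');t=cam('top');S=np.array([.536,.212,0]);a=np.radians(1.3);ex=np.array([np.cos(a),np.sin(a),0]);ey=np.array([-np.sin(a),np.cos(a),0])
# expected block centre at stop: origin y=-.157, wheels y=-.169
zb=.1855-.289*np.tan(np.radians(6));print('bar z',zb)
O=S-.157*ey+np.array([0,0,zb-.1154]);zt=np.cos(np.radians(6))*np.array([0,0,1])-np.sin(np.radians(6))*ey
for n,i in(('s',c),('t',t)):
    u=proj(i,[O+.198*zt])[0];print(n,'expected block top',u)
    x,y=map(int,u);g=cv2.cvtColor(i['img'],cv2.COLOR_BGR2GRAY)[y-15:y+16,x-15:x+16];m=(g<60).astype(np.uint8)
    k,l,s,ce=cv2.connectedComponentsWithStats(m);print([(q[:5].tolist(),(e+[x-15,y-15]).round(1).tolist()) for q,e in zip(s[1:],ce[1:]) if q[4]>15])
top=cv2.resize(t['img'][170:265,130:400],(783,276),interpolation=cv2.INTER_CUBIC)
sc=cv2.resize(c['img'][105:245,150:350],(460,322),interpolation=cv2.INTER_CUBIC)
o=np.zeros((598,783,3),np.uint8);o[:276]=top;o[276:598,:460]=sc;cv2.imwrite('pics/end.png',o)
E
```

```text
time: 23.5
position: [0.3359, 0.1919, 0.351]
ee_rot: [0.706, 0.028, 0.706, 0.048]
force: [0.2, 0.1, 0.3]
grip_width: 0.0878
bar z 0.1551248760082195
s expected block top [258.81454589 157.36870323]
[([9, 13, 15, 17, 145], [257.5, 163.4])]
t expected block top [258.12746056 202.83996261]
[([9, 14, 9, 7, 59], [256.2, 204.1])]
```

View pics/end.png

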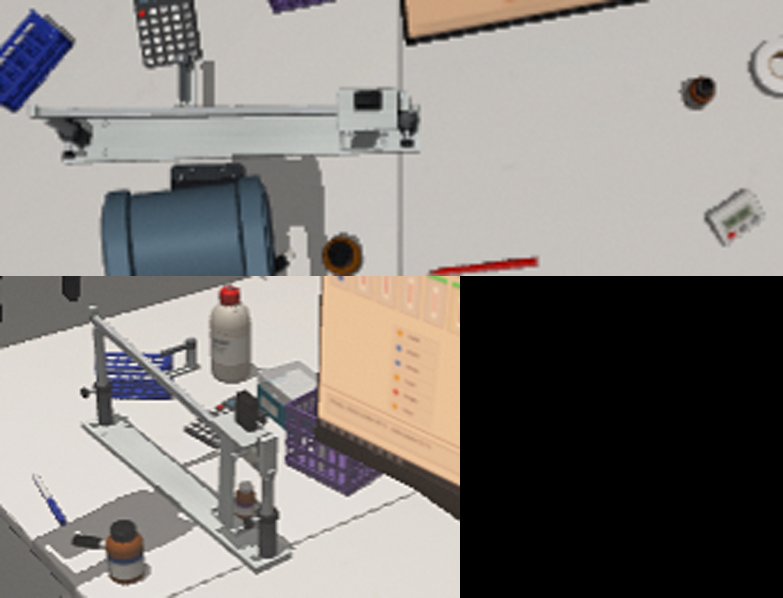

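```bash
python3 - <<'E'
from h import *
for k in range(4):
    t=cam('top');g=cv2.cvtColor(t['img'],cv2.COLOR_BGR2GRAY)
    w=np.clip(110-g[196:212,248:263].astype(float),0,None);m=cv2.moments(w);print(m['m10']/m['m00']+248,m['m01']/m['m00']+196)
p=onz(t,(256.2,204.1),.155-.1154+.198*.9945);a=np.radians(1.3);d=p[:2]-[.536,.212];ey=np.array([-np.sin(a),np.cos(a)]);print('block top y_s',d@ey,'-> origin',d@ey+.198*.1045,'x_s',d@[ey[1],-ey[0]])
print(g[198:206,255:278])
# stop-end corner of base from top crop (420,152)
print('base end y_s',(onz(t,(130+420/2.9,170+152/2.9),.012)[:2]-[.536,.212])@ey)
E
```

```text
256.43908629441626 204.0793147208122
256.4339622641509 204.07780368878525
256.4287836977287 204.0789641265124
256.43858534519273 204.07602710715798
block top y_s -0.1713224239070205 -> origin -0.1506314239070205 x_s -0.003979687437988522
[[197 197 197 195 197 197 196 197 197 197 196 192 160 154 193 192 193 190
  190 191 192 191 192]
 [194 194 193 195 193 190 191 190 191 191 193 191 161 154 193 190 191 191
  191 193 192 192 192]
 [160 160 161 161 156 122 126 137 139 143 158 173 158 152 190 190 192 192
  192 193 192 191 191]
 [ 59  59  59  41  38  50 113 184 184 184 184 182 121 150 170 187 191 191
  192 191 192 192 192]
 [ 24  27  27  26  26  21  74 183 184 183 184 179  76 181 178 191 188 191
  190 192 191 192 191]
 [ 30  29  28  29  26  29  74 182 179 181 180 174  72 176 187 190 163 191
  191 191 191 192 191]
 [ 33  34  33  26  29  28  75 183 182 183 184 178  60 139 188 180 139 193
  191 192 191 192 191]
 [ 33  32  31  29  29  29  75 182 182 182 184 179  60 138 185 181 137 189
  190 187 193 191 191]]
base end y_s -0.22744936411201522
```

At rest against the stop, gate shut, bystanders where they were. Handing in.

```bash
python3 -c "
from station import job_done,manip
print(job_done(),manip.read_state()['time'])"
```

```text
the job is handed in; nothing more can be done
the job is handed in; nothing more can be done
```

I gripped the carrier, found the bar by sight and then by a light sideways touch, and lowered the carrier onto it. I then pushed it down through the gate and let go about 45 mm below the stand's centre. It ran by itself to the end stop, and I handed the job in at about 24 s of the 72 s allowed.

**Forces:** My readings, taken at the end of each call rather than continuously, put the held load on the rail at about 8 N, rising to about 11 N in the gate. The limit is 25 N.

**Last checks:**
- **Carrier:** it was at rest, with no movement over four frames. It was released and upright against the stop, with its origin at stand y of about −0.151 to −0.153 m.
- **Gate:** it looked shut in both views.
- **Bystanders:** the small things looked undisturbed by eye; I did not measure them.

**Disagreements:**
- The resting spot read 4 to 6 mm short of the nominal −0.157 m.
- It read about 4 mm off the bar's centre, against a limit of 8 mm. The wheel flanges allow only about 3 mm, so I put this down to calibration and my estimate of the stand's position.

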